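# Clamp the condenser barrel in the V-block cradle

## Robot

A 6-joint arm with a two-finger parallel gripper is mounted at the origin on the work surface. World frame = base frame: x ahead of the robot, y to its left, z up, the work surface at z = 0. Lengths are in m, angles in degrees, forces in N, time in s.
With the tool pointing down it reaches from about 0.25 to 0.725 m from the base axis. Payload 9.7 kg.
Tool frame: the origin (TCP) lies between the finger pads; the fingertips stand 17 mm ahead of it and the grasp point (between the pads) lies 2 mm behind it; z points along the fingers, y is the direction in which the jaws open and shut (so a half turn about z gives the same grasp; the last joint's range is limited). The gripper opens to 85 mm and grips with 20 to 120 N. Pads are 22 mm wide; open, the fingers measure 114 mm over their backs; the gripper's body (76 mm by 85 mm) begins 54 mm behind the grasp point. The pads swing forward as they close: fully open they stand 13 mm farther back than shut.
Start: joints at [-74.771, 4.979, 10.078, 95.1, 0, 90], TCP at [0.144, -0.531, 0.248] pointing down, gripper open.
Joint ranges: [-179.16, 179.16], [-48.56, 103.87], [-65.8, 70.77], [-126.05, 130.52], [-82.76, 87.17], [-180, 180]. Speed limits (degrees/s): [127.2, 127.2, 147.25, 180, 180, 180].

## Interface

Orientations are given as [roll, pitch, yaw] about the fixed x, y, z axes, in that order (R = Rz(yaw) Ry(pitch) Rx(roll)).
In Python, from workcell import monitor, cams, order gives the robot as it stands. The module is installed in compiled form; this text tells all that it offers.
- The arm moves only by the shell command python3 -m handwheel 'ROWS' [OPENING] [FORCE]. ROWS is JSON, a list of rows, each a list of 6 numbers: the shift along the tool's x, y, z in m, then the turn, a rotation vector about the tool's x, y, z in degrees. In form: [[tx, ty, tz, wx, wy, wz], ...]. A call has exactly 8 rows; each row shifts and turns the commanded pose from where the row before left it, along the tool's axes as they then stand; what a row does not reach is not made up. A row lasts 1/12 s, in which the tool goes at most 41.7 mm and 7.16 degrees, less where a joint would pass 70% of its speed; a pose out of reach is approached as far as the arm can. A call is refused whole if a number of a shift passes 0.0417 or a number of a turn 7.16, either way. A call with a gripper value outside its range is refused whole. OPENING is the opening, from -1 (shut) to 1 (fully open), set as the call begins (- or left out, the last holds). The fingers move at their own pace and stop on an object; FORCE is the grip in N (left out, the last holds). Time passes only in rows, so rows that do not move let the fingers close, or fill a call up. It gives the time, the measured TCP pose, the force and the opening at its end, in the units of the state.
- monitor.get_obs(): the state, without advancing time (a new reading comes with each control period).
- cams.camera(name): name is "scene" or "top"; returns a dict with "img" (480x640x3 uint8, red, green, blue), "depth" (480x640 float32, m along the optical axis (not along the pixel's ray), 0 where there is no reading), "fx", "fy", "cx", "cy" (pixels), "rvec" (rotation vector, rad) and "tvec" (3), from world to camera coordinates, as OpenCV has them. Camera axes: x right, y down, z forward; pixel columns grow to the right and rows downward; lengths in m; the calibration is good to about 2 mm. A picture is of the moment at which its call begins.
- order.job_done(): hands the job in, once; it reports no verdict.
The state is a dict: "time": time; "q": joint angles; "qd": joint speeds; "joint_efforts": joint torques, N m; "ee_pos": TCP position; "tcp_rot": TCP orientation; "wrist_force": force on the tool from outside, world axes, zero at the start; "torque": the same for the moment, N m; "opening": finger opening in m.
Only numpy, scipy, OpenCV 4.12 (cv2) and the standard library are available. Lean on these libraries where they do the work, as an engineer would, in place of code of your own. Each camera call takes 0.05 s, during which the arm holds its last target. There are 200 camera calls.

## Task

Draw the steel condenser barrel out of its storage sleeve by the end that sticks out, lay it down in the notched wooden rest and let go, so that you can take it again by its middle. Then lay it in the two V-blocks of the cradle with its flat end right up against the end plate, and after that swing the clamp strap over and press it down onto the barrel. Leave the glassware and other things on the bench where they are.

Things in the scene. Friction and masses are not known exactly. Their poses are not given: they have to be found in the camera images.
- barrel: Polished steel cylinder, 32 mm diameter, 200 mm long, 0.15 to 0.3 kg. Origin at mid-length on its axis, own x along it: plain flat end at x = +100 mm; the end at -100 mm has a thin nipple (12 mm diameter, 18 mm long). Starts level in the sleeve, nipple inward, 67 to 80 mm of the flat end sticking out, axis 62 mm above the bench. It rolls if put on the bare bench.
- barrel_flat_end (a point): Centre of the barrel's flat end, on its axis, 100 mm from its origin.
- sleeve: White square plastic tunnel on a grey foot, fixed to the bench, 160 mm long, 48 mm square outside, 36 mm inside, top 88 mm above the bench. Origin on the bench under its centre. Own x along the tunnel: open mouth at x = +80 mm, closed end at x = -80 mm. The barrel must come about 165 mm out along +x to be clear.
- rest: Low wooden rest, fixed: base 130 x 70 x 8 mm with two upright V-notches, each 12 mm thick, 39 mm high, at x = +40 and x = -50 mm. Origin on the bench; own x is the direction in which the barrel lies, with its axis at y = 0, 42 mm above the bench. With the barrel's middle over the origin and flat end to +x, its middle and both ends are free for the fingers.
- cradle: Aluminium cradle, fixed: base 240 x 100 x 10 mm, two 90 degree V-blocks, each 47 mm long, 76 mm wide, 53 mm high, at x = +-68.5 mm; the 90 mm gap between them leaves room for fingers at the barrel's middle. Origin on the bench at mid-length, own x along the V. A seated barrel has its axis at y = 0, 45 mm above the bench. Upright end plate, 62 mm high, face at x = +100 mm.
- end_plate (a point): Point on the face of the cradle's end plate, on the axis of a seated barrel, 45 mm above the bench: the centre of the barrel's flat end belongs here.
- strap (a joint): Clamp strap angle, rad. Hinge axis parallel to the cradle's x at its x = -75, y = +44 mm, 63.5 mm above the bench. 0: level, resting on a seated barrel, tab at the cradle's y = -57 mm. Grows as it opens: pi/2 upright, starts at about 2, leaning to +y. Stops at -0.06 and 2.3. Stiff hinge (0.09 N m), stays where left. Strap 16 mm wide, 5 mm thick.
- strap_tab (a point): Centre of the thick tab at the strap's free end, 101 mm from the hinge axis; the tab is 16 mm wide (along the hinge axis), 26 mm long, 14 mm thick and can be pinched across its 16 mm from above at any strap angle.
- beaker: Glass beaker, 72 mm in diameter, 95 mm high; bystander, origin under its centre.
- flask: Conical glass flask, 76 mm in diameter, 118 mm high; bystander, origin under its centre.
- bottle: White bottle with black cap, 62 mm in diameter, 150 mm high; bystander, origin under its centre.
- meter: Black pen-shaped meter lying flat, 160 x 34 x 22 mm, long side along its x; bystander, origin under its centre.
- adapter: Short upright steel cylinder, 25 mm in diameter, 60 mm high; bystander, origin under its centre.
- dish: Shallow white dish, 90 mm in diameter, 16 mm high; bystander, origin under its centre.

How it is judged (in metres and radians):
On the way, in this order (a step that is already met when the one before it is completed fails the run):
1. the barrel lies in both notches of the rest, let go (z of barrel in the frame of rest between 0.038 and 0.046 m and y of barrel in the frame of rest between -0.006 and 0.006 m and x of barrel in the frame of rest between -0.045 and 0.045 m and angle between the x axis of barrel and the x axis of rest, either way round below 0.08 rad and contact force between the fingers and barrel below 0.1 N and linear speed of barrel below 0.02 m/s), for 0.1 s.
2. the barrel lies in the V-blocks, flat end at the end plate, with the strap still open (distance between barrel_flat_end and end_plate below 0.005 m and angle between the x axis of barrel and the x axis of cradle, either way round below 0.03 rad and z of barrel in the frame of cradle between 0.042 and 0.048 m and y of barrel in the frame of cradle between -0.004 and 0.004 m and value of joint strap above 0.5 rad), for 0.1 s.
At the end, for the whole second after the job is handed in: The barrel lies at rest in both V-blocks of the cradle (axis within 4 mm sideways, 3 mm in height and 0.03 rad of the V's), the centre of its flat end within 5 mm of its place on the end plate, the strap closed down on it (below 0.06 rad), nothing held (distance between barrel_flat_end and end_plate below 0.005 m and angle between the x axis of barrel and the x axis of cradle, either way round below 0.03 rad and z of barrel in the frame of cradle between 0.042 and 0.048 m and y of barrel in the frame of cradle between -0.004 and 0.004 m and contact force between the fingers and barrel below 0.1 N and linear speed of barrel below 0.02 m/s and value of joint strap below 0.06 rad and velocity of joint strap below 0.1 rad/s); the robot touches nothing.
It fails at once if a bystander on the bench was moved by more than 30 mm or tipped (distance of any of beaker, flask, bottle, meter, adapter, dish from where it was at the start of the episode above 0.03 m or angle between any of beaker, flask, bottle, meter, adapter, dish's own z axis and vertical above 0.5 rad).
It also fails if it takes over 66 s, if anything falls off the work surface, if the arm or the gripper's body presses on something with over 40 N, if the wrist force passes 120 N, or if a joint passes its speed limit or range.

## Working session

There is one attempt and no reset: what is moved stays moved. The work goes in short steps, Python scripts to look and compute and a shell command to move; the robot and the scene stay as the last step left them, time stands still between calls to the robot, and variables do not carry over. Pictures are saved under pics/ and viewed, about 8 in all and at most 12, crops included, and the job is handed in when it is done.

```bash
mkdir -p pics; cat > h.py <<'E'
import numpy as np, cv2
from workcell import monitor, cams, order
from scipy.spatial.transform import Rotation as R
def shot(n):
    c=cams.camera(n); c['K']=np.array([[c['fx'],0,c['cx']],[0,c['fy'],c['cy']],[0,0,1]]); c['R']=cv2.Rodrigues(np.array(c['rvec'],float))[0]; c['t']=np.array(c['tvec'],float).ravel()
    return c
def cloud(c):
    v,u=np.mgrid[:480,:640]; d=c['depth']
    P=np.stack([(u-c['cx'])/c['fx']*d,(v-c['cy'])/c['fy']*d,d],-1)
    W=(P-c['t'])@c['R']; W[d==0]=np.nan
    return W
def ray(c,u,v,z):
    d=c['R'].T@np.array([(u-c['cx'])/c['fx'],(v-c['cy'])/c['fy'],1]); o=-c['R'].T@c['t']
    return o+d*(z-o[2])/d[2]
def save(c,f): cv2.imwrite('pics/'+f,c['img'][:,:,::-1])
E
python3 - <<'E'
from h import *
print(monitor.get_obs())
for n in('scene','top'):
    c=shot(n); save(c,n+'0.png'); np.savez(n+'0.npz',W=cloud(c),**{k:c[k] for k in c}); print(n,c['fx'],c['fy'],-c['R'].T@c['t'],c['R'][2])
E
```

```text
{'time': 0.0, 'q': array([-7.47691844e+01,  5.01162303e+00,  1.00337143e+01,  9.50982926e+01,
        8.05839045e-04,  8.99995994e+01]), 'qd': array([-0.00044187, -0.05407941,  0.12764418, -0.05666074, -0.01532881,
        0.07150529]), 'joint_efforts': array([ 4.55549916e-04, -5.20381272e+01,  4.64812231e+01,  1.61210366e-02,
       -4.60632168e-05,  6.51257608e-06]), 'ee_pos': array([ 0.14444027, -0.53048634,  0.2475714 ]), 'tcp_rot': array([-1.79923799e+02, -8.06371070e-04,  1.52312150e+01]), 'wrist_force': array([-0.23852102, -0.53513816, -0.27765827]), 'torque': array([-0.00072773, -0.02440128,  0.04893258]), 'opening': 0.08555364590672204}
scene 606.3701346584238 606.3701346584238 [ 1.44021824 -0.55907512  0.73419245] [-0.71324078  0.43939294 -0.54609654]
top 445.7625250282174 445.7625250282174 [ 0.36560055 -0.05337848  0.96991749] [ 0.19826568  0.00336648 -0.98014253]
```

```bash
ls .
```

```text
h.py
pics
scene0.npz
top0.npz
```

View pics/top0.png

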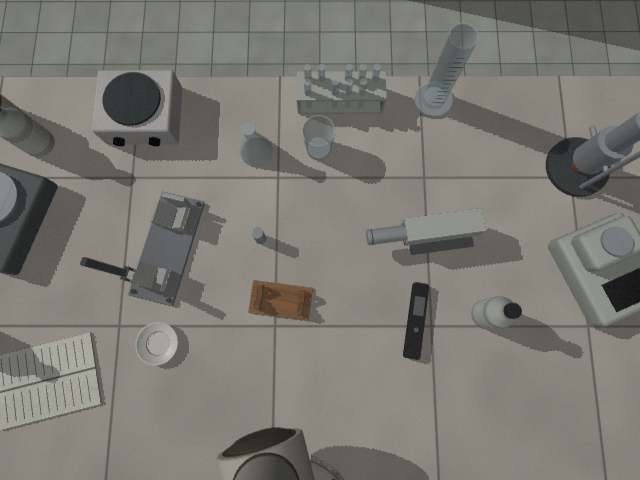

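View pics/scene0.png

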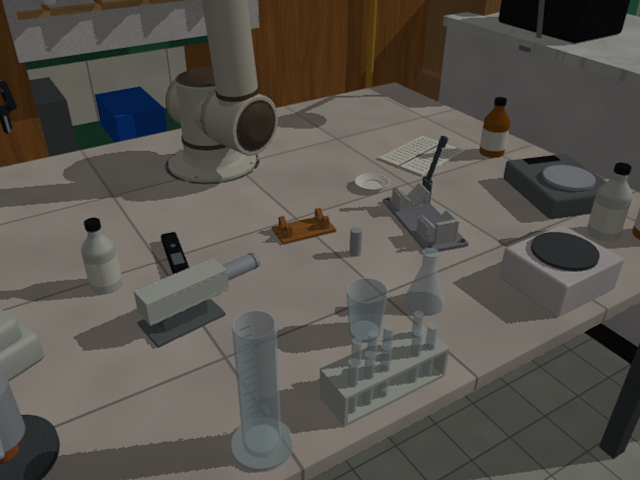

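Top view: the sleeve is at (445,228), with the barrel's flat end at (370,237) pointing left (+y). The rest is at (281,300), the cradle at (167,247) with its end plate at the top, and the open strap at (105,267). The adapter (258,235), dish (157,344), beaker (319,138), flask (256,148), meter (416,320) and bottle (495,312) stand around them.

```bash
cat > m.py <<'E'
from h import *
D=np.load('top0.npz'); W=D['W']; img=D['img'].astype(int); S=np.load('scene0.npz')
v,u=np.mgrid[:480,:640]; z=W[...,2]
def reg(u0,u1,v0,v1): return (u>=u0)&(u<=u1)&(v>=v0)&(v<=v1)
def rect(m,name):
    P=W[m][:,:2].astype(np.float32); r=cv2.minAreaRect(P*1000); print(name,len(P),'med z %.4f'%np.nanmedian(W[m][:,2]),'c',np.round(r[0],1),'size',np.round(r[1],1),'ang %.2f'%r[2])
    return r
rect(reg(380,500,195,270)&(z>.080)&(z<.096),'sleeve top')
brown=(img[...,0]-img[...,2]>35)&reg(235,325,270,330)
print('brown zhist',np.histogram(z[brown],bins=np.arange(-.01,.06,.005)))
rect(brown&(z>.003)&(z<.013),'rest base'); rect(brown&(z>.02),'rest up')
b=brown&(z>.02); P=W[b]; print('rest ups',P[P[:,1]>np.median(P[:,1])].mean(0),P[P[:,1]<np.median(P[:,1])].mean(0))
rect(reg(120,215,185,310)&(z>.004)&(z<.015),'cradle base')
m=reg(120,215,185,310)&(z>.035)&(z<.056);rect(m,'cradle vb')
m=reg(120,215,185,310)&(z>.058)&(z<.075);rect(m,'endplate/hinge'); 
m=reg(360,401,220,250)&(z>.05);rect(m,'barrel')
P=W[m];print(P.min(0),P.max(0)); 
m=reg(70,130,250,285)&(z>.05);P=W[m];print('strap',len(P),P[P[:,2].argmax()],P[P[:,2].argmin()])
for n,r in dict(dish=(130,185,320,370),adapter=(248,272,222,250),meter=(400,432,278,362),beaker=(300,340,112,165),flask=(235,275,120,170),bottle=(468,525,290,332)).items():
    m=reg(*r)&(z>.008); P=W[m]; print(n,np.round(P.min(0),3),np.round(P.max(0),3))
for n,D2 in(('top',D),):
  big=cv2.resize(D2['img'][175:325,90:330,::-1],None,fx=3.3,fy=3.3,interpolation=cv2.INTER_CUBIC); cv2.imwrite('pics/cropA.png',big)
E
python3 m.py
```

```text
sleeve top 1862 med z 0.0875 c [ 581.1 -281.6] size [ 48.9 212.5] ang 8.02
brown zhist (array([   0,    0,   96, 1237,  108,   20,   46,   49,   82,   72,    1,
          0,    0]), array([-0.01 , -0.005,  0.   ,  0.005,  0.01 ,  0.015,  0.02 ,  0.025,
        0.03 ,  0.035,  0.04 ,  0.045,  0.05 ,  0.055]))
rest base 1434 med z 0.0075 c [437.7  32.7] size [129.5  69.2] ang 82.72
rest up 250 med z 0.0324 c [437.9  32. ] size [101.4  51.8] ang 82.62
rest ups [0.44226812 0.07276766 0.03128115] [ 0.43315445 -0.01262928  0.03114097]
cradle base 2959 med z 0.0093 c [550.1 283.6] size [279.7 191.8] ang 4.47
cradle vb 1203 med z 0.0459 c [559.4 288. ] size [ 87.8 200.7] ang 76.08
endplate/hinge 203 med z 0.0628 c [571.9 309.1] size [ 47.7 211.4] ang 58.12
barrel 546 med z 0.0745 c [ 572.4 -189. ] size [39.9 78.5] ang 8.37
[ 0.54767159 -0.22531368  0.05012026] [ 0.5978871  -0.14939953  0.08117266]
strap 463 [0.49067775 0.37495772 0.1745138 ] [0.47454903 0.34435069 0.05087298]
dish [0.304 0.245 0.008] [0.39  0.333 0.02 ]
adapter [0.561 0.067 0.008] [0.586 0.091 0.063]
meter [ 0.315 -0.284  0.008] [ 0.475 -0.227  0.027]
beaker [ 0.752 -0.091  0.008] [ 0.874 -0.015  0.098]
flask [0.743 0.059 0.008] [0.808 0.13  0.121]
bottle [ 0.377 -0.433  0.008] [ 0.439 -0.375  0.153]
```

View pics/cropA.png

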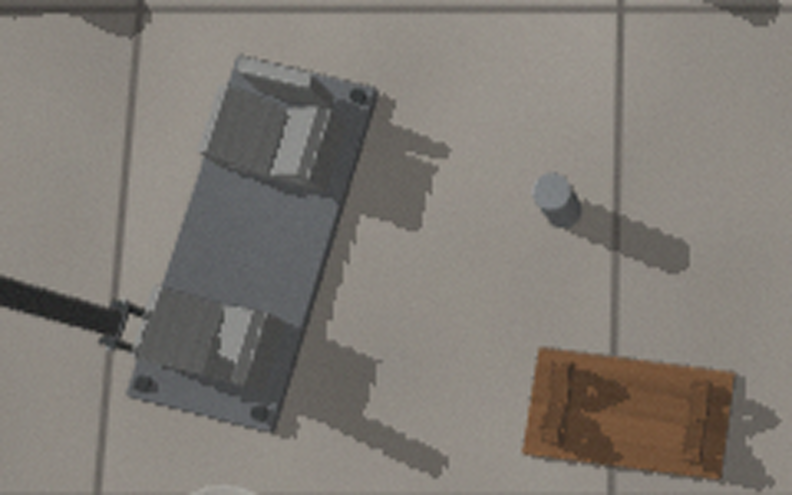

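```bash
cat >> m.py <<'E'
print('-----')
def ax(P,c,a):
    a=np.radians(a); d=P[:,:2]-c; return d@[np.cos(a),np.sin(a)], d@[-np.sin(a),np.cos(a)]
P=W[brown&(z>.02)]; s,t=ax(P,[.4377,.0327],82.7); print('rest s',np.histogram(s*1000,bins=np.arange(-66,66,4)))
k=P[:,2]>.034; print('t of tops',np.histogram(t[k]*1000,bins=np.arange(-32,33,4)))
m=reg(360,500,195,270)&(z>.080)&(z<.096); P=W[m]; 
s,t=ax(P,[.5811,-.2816],98.2); print('sleeve s',np.histogram(s*1000,bins=np.arange(-110,130,8)))
k=(s<.03); r=cv2.minAreaRect((P[k,:2]*1000).astype(np.float32)); print(r)
m=reg(360,401,220,250)&(z>.073); P=W[m]; s,t=ax(P,[.5811,-.2816],98.2); k=(s>.065)
f=np.polyfit(P[k,1],P[k,0],1); print('barrel axis x at y=-.19', np.polyval(f,-.19),'slope deg',90-np.degrees(np.arctan(f[0])),'maxs',np.sort(s)[-8:], 'z max',np.percentile(P[:,2],95))
# cradle
C=reg(115,215,185,310)
for zz in((.004,.015),(.050,.056),(.058,.066)):
    m=C&(z>zz[0])&(z<zz[1]); P=W[m]; P=P[(P[:,0]<.69)]; s,t=ax(P,[.555,.285],75)
    print(zz,len(P)); print('s',np.histogram(s*1000,bins=np.arange(-150,150,10))[0]); print('t',np.histogram(t*1000,bins=np.arange(-80,80,10))[0])
E
python3 m.py | sed -n '/-----/,$p'
```

```text
-----
rest s (array([ 0,  0,  0, 13, 41, 47, 30,  0,  0,  0,  0,  0,  0,  0,  0,  0,  0,
        0,  0,  0,  0,  0,  0,  0,  0,  0, 30, 46, 42,  1,  0,  0]), array([-66, -62, -58, -54, -50, -46, -42, -38, -34, -30, -26, -22, -18,
       -14, -10,  -6,  -2,   2,   6,  10,  14,  18,  22,  26,  30,  34,
        38,  42,  46,  50,  54,  58,  62]))
t of tops (array([ 0,  5, 18, 22,  6,  0,  0,  0,  0,  0,  0, 12, 19, 16,  2,  0]), array([-32, -28, -24, -20, -16, -12,  -8,  -4,   0,   4,   8,  12,  16,
        20,  24,  28,  32]))
sleeve s (array([44, 89, 94, 92, 89, 93, 94, 91, 96, 89, 91, 90, 99, 89, 92, 88, 98,
       89, 94, 97, 57,  0,  0,  1,  3,  1,  1,  3,  1]), array([-110, -102,  -94,  -86,  -78,  -70,  -62,  -54,  -46,  -38,  -30,
        -22,  -14,   -6,    2,   10,   18,   26,   34,   42,   50,   58,
         66,   74,   82,   90,   98,  106,  114,  122]))
((586.4608764648438, -319.36029052734375), (48.854957580566406, 136.26109313964844), 8.02296257019043)
barrel axis x at y=-.19 0.5681537980471618 slope deg 96.90041634796802 maxs [0.13052052 0.13058542 0.13109827 0.13114493 0.13160454 0.13165487
 0.13176781 0.13179087] z max 0.07922492188135577
(0.004, 0.015) 2962
s [  0   2   2   0   0   1   1   4   3 122 500 350 271 256 248 254 249 238
 252 195   4   2   4   1   0   0   1   2   0]
t [ 32  31  34  56 196 203 204 200 205 208 204 212 175  35  37]
(0.05, 0.056) 225
s [ 0  0  0  0  0  0  0  0  0  0  1 96 18  2  4  3  3 63 35  0  0  0  0  0
  0  0  0  0  0]
t [25 18 19 21  0  0  0  0  0  0  0  0  0 18 28]
(0.058, 0.066) 150
s [ 0  0  0  0  0  0  0  0  0  0  0  0 11 24 22 21 22 13 25 12  0  0  0  0
  0  0  0  0  0]
t [0 0 0 0 0 0 0 0 0 0 0 0 0 0 5]
```

Crop: the cradle runs up-right, with the end plate at top (275,70) and the hinge at (125,320). The rest's notches are at (560,400) and (705,420), symmetric about the base.

Next I'll refine the cradle axes and start towards the sleeve.

```bash

python3 -m handwheel '[[0.01,-0.004,0,0,0,0],[0.03,-0.012,0,0,0,0],[0.034,-0.0136,0,0,0,0],[0.034,-0.0136,0,0,0,0],[0.034,-0.0136,0,0,0,0],[0.034,-0.0136,0,0,0,0],[0.034,-0.0136,0,0,0,0],[0.034,-0.0136,0,0,0,0]]' 1 100
python3 -m handwheel '[[0.034,-0.0136,0,0,0,0],[0.034,-0.0136,0,0,0,0],[0.034,-0.0136,0,0,0,0],[0.034,-0.0136,0,0,0,0],[0.034,-0.0136,0,0,0,0],[0.034,-0.0136,0,0,0,0],[0.034,-0.0136,0,0,0,0],[0.014,-0.0051,0,0,0,0]]'
cat > c.py <<'E'
from h import *
D=np.load('top0.npz'); W=D['W']; z=W[...,2]; v,u=np.mgrid[:480,:640]
print(np.round(monitor.get_obs()['q'],1))
C=(u>118)&(u<212)&(v>188)&(v<308)
m=C&(z>.006)&(z<.014); m=cv2.morphologyEx(m.astype(np.uint8),cv2.MORPH_OPEN,np.ones((3,3)))>0
r=cv2.minAreaRect((W[m][:,:2]*1000).astype(np.float32)); print('base',r)
m2=C&(z>.005)&(z<.075)&np.isfinite(z)
w,h=r[1]; a=r[2] if w>h else r[2]-90
c=np.array(r[0])/1000; A=np.radians(a)
P=W[m2]; d=P[:,:2]-c; s=d@[np.cos(A),np.sin(A)]; t=d@[-np.sin(A),np.cos(A)]; Z=P[:,2]
print('ang',a)
B=np.arange(-150,160,10)
for lo,hi in((.006,.014),(.045,.056),(.057,.064)):
    k=(Z>lo)&(Z<hi); print(lo,'s',np.histogram(s[k]*1000,B)[0],'t',np.histogram(t[k]*1000,np.arange(-80,90,10))[0], 'spct',np.round(np.percentile(s[k],[.5,2,98,99.5])*1000,1))
k=(Z>.057)&(Z<.066)&(s>.08); print('plate top s',np.round(np.percentile(s[k],[1,10,50,90,99])*1000,1),'t',np.round(np.percentile(t[k],[1,50,99])*1000,1),k.sum())
for sg in(1,-1):
    k=(Z>.049)&(Z<.056)&(sg*s>0)&(abs(s)<.095); print('block s',np.round(np.percentile(s[k],[1,99])*1000,1),'t',np.round(np.percentile(t[k],[1,99])*1000,1),k.sum())
E
python3 c.py
```

```text
time: 0.77
ee_pos: [0.3557, -0.3704, 0.2483]
tcp_rot: [-180.0, -0.0, 15.2]
wrist_force: [0.6, -0.3, 0.2]
opening: 0.0854
time: 1.43
ee_pos: [0.5737, -0.2057, 0.2474]
tcp_rot: [-179.9, 0.0, 15.4]
wrist_force: [0.2, 0.1, 0.2]
opening: 0.0852
[-1.980e+01  1.350e+01  1.960e+01  9.610e+01  1.000e-01  1.449e+02]
base ((553.1517944335938, 283.78582763671875), (100.98484802246094, 240.14431762695312), 76.06229400634766)
ang -13.937705993652344
0.006 s [  0   0   3 201 203 119  32  30  30  32 142 196 205 198 197 196 194 193
 191  75  28  29  30  29  99  67  78   1   0   0] t [  0   0   9 482 357 269 238 243 249 232 239 240 233   7   0   0] spct [-119.4 -117.4  113.6  118.5]
0.045 s [ 0  0  0  0  0 40 67 69 73 69 10  0  0  0  0  0  0  0  0 58 59 65 61 54
 26  5  0  0  0  0] t [  0   0   0   0 196 111   6   6   4   4 171 157   1   0   0   0] spct [-95.  -93.3  97.  101.3]
0.057 s [ 0  0  0  0  0  2  6  6  6  0  0  0  0  0  0  0  0  0  0  0  0  0  0  0
 43 69  0  0  0  0] t [ 0  0  0  0  0 13 22 21 20 25 11  7 13  0  0  0] spct [-91.6 -88.3 106.4 106.7]
plate top s [ 96.2  97.2 101.2 105.5 106.6] t [-24.6  -0.5  23.9] 117
block s [42.3 87.8] t [-36.4  37.2] 134
block s [-94.4 -49.2] t [-37.3  39.1] 159
```

```bash

python3 -m handwheel '[[0,0,0,0,0,-6.9],[0,0,0,0,0,-6.9],[0,0,0,0,0,-6.9],[0,0,0,0,0,-6.9],[0,0,0,0,0,-6.9],[0,0,0,0,0,-6.9],[0,0,0,0,0,-6.9],[0,0,0,0,0,-6.9]]'
python3 -m handwheel '[[0,0,0,0,0,-6.9],[0,0,0,0,0,-6.9],[0,0,0,0,0,-6.9],[0,0,0,0,0,-6.7],[-0.0032,-0.0033,0.03,0,0,0],[0,0,0.036,0,0,0],[0,0,0.036,0,0,0],[0,0,0.02,0,0,0]]'
python3 -m handwheel '[[0,0,0,0,0,0],[0,0,0,0,0,0],[0,0,0,0,0,0],[0,0,0,0,0,0],[0,0,0,0,0,0],[0,0,0,0,0,0],[0,0,0,0,0,0],[0,0,0,0,0,0]]'
python3 - <<'E'
from h import *
print(monitor.get_obs()['ee_pos'],monitor.get_obs()['tcp_rot'])
c=shot('scene'); im=c['img'][190:350,110:350,::-1]; cv2.imwrite('pics/s1.png',cv2.resize(im,None,fx=3,fy=3))
E
```

```text
time: 2.1
ee_pos: [0.5708, -0.2091, 0.2481]
tcp_rot: [-180.0, -0.0, 70.8]
wrist_force: [-0.1, -0.1, -0.3]
opening: 0.0856
time: 2.77
ee_pos: [0.5665, -0.2122, 0.122]
tcp_rot: [-179.8, -0.1, 97.8]
wrist_force: [-0.2, -0.5, 0.0]
opening: 0.0855
time: 3.43
ee_pos: [0.5684, -0.2131, 0.1267]
tcp_rot: [180.0, 0.0, 97.8]
wrist_force: [0.9, 0.7, -0.0]
opening: 0.0857
[ 0.5683987  -0.21313144  0.12673231] [1.79968537e+02 1.67837002e-02 9.78274574e+01]
```

View pics/s1.png

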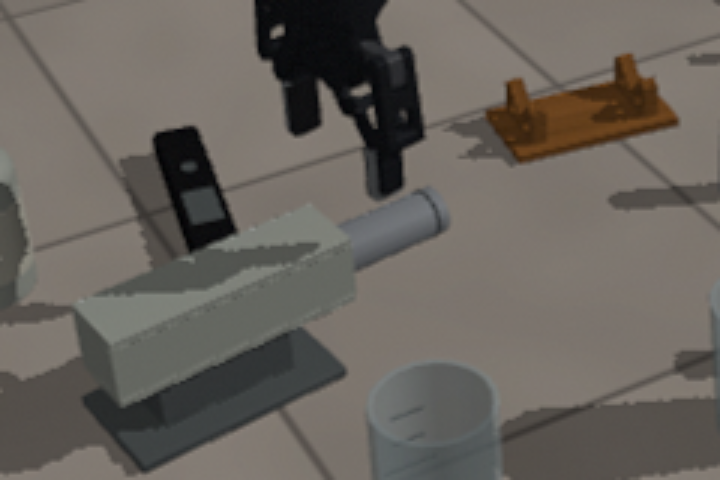

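The view shows the open gripper straddling the barrel stub at (400,225), clear of the sleeve mouth at (345,250).

```bash

python3 -m handwheel '[[0.0034,0.003,0,0,0,0],[0,0,0.012,0,0,0],[0,0,0.015,0,0,0],[0,0,0.015,0,0,0],[0,0,0.015,0,0,0],[0,0,0.0097,0,0,0],[0,0,0,0,0,0],[0,0,0,0,0,0]]'
python3 -m handwheel '[[0,0,0,0,0,0],[0,0,0,0,0,0],[0,0,0,0,0,0],[0,0,0,0,0,0],[0,0,0,0,0,0],[0,0,0,0,0,0],[0,0,0,0,0,0],[0,0,0,0,0,0]]' -1 100
python3 -m handwheel '[[0,0,0,0,0,0],[0,0,0,0,0,0],[0,0,0,0,0,0],[0,0,0,0,0,0],[0,0,0,0,0,0],[0,0,0,0,0,0],[0,0,0,0,0,0],[0,0,0,0,0,0]]'
```

```text
time: 4.15
ee_pos: [0.5704, -0.2091, 0.0589]
tcp_rot: [-179.9, -0.0, 97.8]
wrist_force: [0.1, -0.4, 0.4]
opening: 0.0858
time: 4.82
ee_pos: [0.571, -0.2094, 0.0603]
tcp_rot: [179.9, 0.0, 97.8]
wrist_force: [-1.9, 1.6, 6.2]
opening: 0.0297
time: 5.48
ee_pos: [0.571, -0.2094, 0.0603]
tcp_rot: [179.9, 0.0, 97.8]
wrist_force: [-1.1, 1.0, 5.7]
opening: 0.0294
```

```bash

python3 -m handwheel '[[0.004,0,0,0,0,0],[0.008,0,0,0,0,0],[0.01,0,0,0,0,0],[0.01,0,0,0,0,0],[0.01,0,0,0,0,0],[0.01,0,0,0,0,0],[0.01,0,0,0,0,0],[0.008,0,0,0,0,0]]'
python3 -m handwheel '[[0.012,0,0,0,0,0],[0.015,0,0,0,0,0],[0.015,0,0,0,0,0],[0.015,0,0,0,0,0],[0.015,0,0,0,0,0],[0.015,0,0,0,0,0],[0.012,0,0,0,0,0],[0.006,0,0,0,0,0]]'
python3 - <<'E'
from h import *
c=shot('scene'); im=c['img'][170:350,130:370,::-1]; cv2.imwrite('pics/s2.png',cv2.resize(im,None,fx=3,fy=3))
print(monitor.get_obs()['opening'],monitor.get_obs()['wrist_force'])
E
```

```text
time: 6.15
ee_pos: [0.5607, -0.1384, 0.0593]
tcp_rot: [-180.0, -0.0, 97.9]
wrist_force: [0.2, -0.9, 1.0]
opening: 0.0295
time: 6.82
ee_pos: [0.5462, -0.0338, 0.0591]
tcp_rot: [-179.9, -0.1, 97.9]
wrist_force: [0.0, 0.4, -2.4]
opening: 0.0291
0.029253956746732923 [ 0.59443559  1.55787671 -2.21392177]
```

View pics/s2.png

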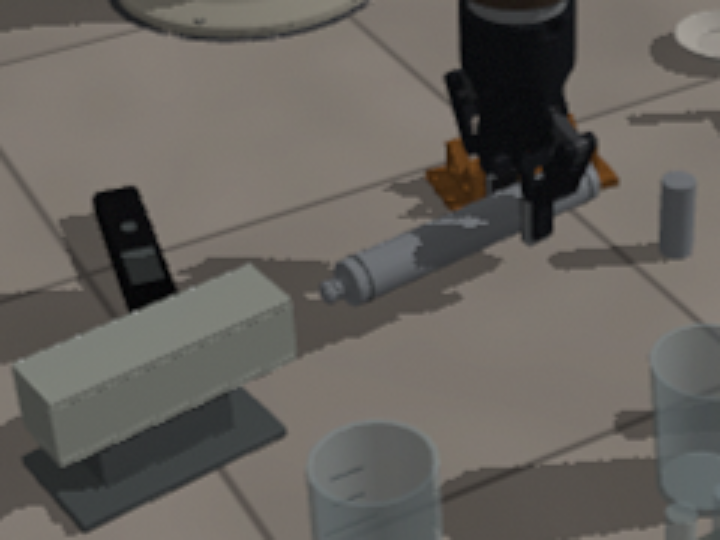

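The barrel is out of the sleeve: nipple at (330,290), mouth at (290,320), and it looks roughly level. Next: lift, turn, and move over the rest.

```bash

python3 -m handwheel '[[0,0,-0.01,0,0,0],[0,0,-0.015,0,0,0],[0,0,-0.015,0,0,0],[0,0,-0.01,0,0,0],[0,0,0,0,0,4],[0,0,0,0,0,4],[0,0,0,0,0,4],[0,0,0,0,0,3.15]]'
python3 -m handwheel '[[0.005,-0.008,0,0,0,0],[0.01,-0.0155,0,0,0,0],[0.012,-0.0185,0,0,0,0],[0.012,-0.0185,0,0,0,0],[0.012,-0.0185,0,0,0,0],[0.012,-0.0185,0,0,0,0],[0.008,-0.0124,0,0,0,0],[0.0035,-0.0055,0,0,0,0]]'
python3 -m handwheel '[[0,0,0,0,0,0],[0,0,0,0,0,0],[0,0,0,0,0,0],[0,0,0,0,0,0],[0,0,0,0,0,0],[0,0,0,0,0,0],[0,0,0,0,0,0],[0,0,0,0,0,0]]'
cat > bar.py <<'E'
from h import *
import sys
# barrel axis from cloud points around given segment: args cx cy z yaw (deg)
cx,cy,cz,yaw=map(float,sys.argv[1:5]); n=sys.argv[5]
c=shot(n); save(c,sys.argv[6]); W=cloud(c); a=np.radians(yaw)
d=W-[cx,cy,cz]; s=d@[np.cos(a),np.sin(a),0]; t=d@[-np.sin(a),np.cos(a),0]
k=(abs(s)<.14)&(abs(t)<.035)&(abs(d[...,2])<.035)
img=c['img'].astype(int); sat=img.max(-1)-img.min(-1); k&=(sat<30)&(img.mean(-1)>60)
print('n',k.sum(),'s range',np.round(np.percentile(s[k],[1,99]),4))
from scipy.optimize import least_squares
P=np.stack([s,t,d[...,2]],-1)[k]; P=P[abs(P[:,0])<.098]
f=lambda p,Q: np.hypot(Q[:,1]-p[0]-p[1]*Q[:,0],Q[:,2]-p[2]-p[3]*Q[:,0])-.016
r=least_squares(f,[0,0,0,0],args=(P,),loss='soft_l1',f_scale=.001)
p=r.x; print('axis at s=0: t %.4f dz %.4f; yaw err %.2f deg, pitch(up along +s) %.2f deg'%(p[0],p[2],np.degrees(p[1]),np.degrees(p[3])),'inl',(abs(f(p,P))<.002).sum(),len(P))
k2=k.copy(); k2[k]=abs(f(p,np.stack([s,t,d[...,2]],-1)[k]))<.003; print('inlier s',np.round(np.percentile(s[k2],[.5,2,98,99.5]),4))
E
python3 - <<'E'
from h import *
o=monitor.get_obs(); print(o['ee_pos'],o['tcp_rot'])
E
python3 bar.py .4352 .0131 .115 82.7 scene s3.png;python3 bar.py .4352 .0131 .115 82.7 top t3.png
```

```text
time: 7.53
ee_pos: [0.5471, -0.0365, 0.1101]
tcp_rot: [180.0, -0.0, 82.4]
wrist_force: [-0.6, -1.0, -2.4]
opening: 0.0294
time: 8.2
ee_pos: [0.4404, 0.0536, 0.11]
tcp_rot: [180.0, -0.0, 82.8]
wrist_force: [0.6, 0.2, -2.9]
opening: 0.0295
time: 8.87
ee_pos: [0.442, 0.0525, 0.1095]
tcp_rot: [-180.0, 0.0, 82.7]
wrist_force: [0.2, -0.4, -2.2]
opening: 0.0293
[0.44204171 0.05253256 0.10949164] [-1.79990842e+02  3.24475168e-03  8.26653838e+01]
n 1068 s range [-0.1155  0.098 ]
axis at s=0: t -0.0026 dz -0.0060; yaw err -0.52 deg, pitch(up along +s) 0.14 deg inl 634 968
inlier s [-0.0998 -0.0986  0.0968  0.0988]
n 1038 s range [-0.116   0.0106]
axis at s=0: t -0.0028 dz -0.0052; yaw err -0.33 deg, pitch(up along +s) 0.22 deg inl 843 949
inlier s [-0.1002 -0.0984  0.009   0.0114]
```

The barrel is level in the grip. It needs 2 mm sideways and 67 mm down onto the rest.

```bash

python3 -m handwheel '[[0,-0.0022,0.005,0,0,-0.4],[0,0,0.01,0,0,0],[0,0,0.012,0,0,0],[0,0,0.012,0,0,0],[0,0,0.01,0,0,0],[0,0,0.008,0,0,0],[0,0,0.005,0,0,0],[0,0,0.002,0,0,0]]'
python3 -m handwheel '[[0,0,0.001,0,0,0],[0,0,0.001,0,0,0],[0,0,0.0005,0,0,0],[0,0,0.0005,0,0,0],[0,0,0,0,0,0],[0,0,0,0,0,0],[0,0,0,0,0,0],[0,0,0,0,0,0]]'
python3 bar.py .4352 .0131 .042 82.7 scene s4.png;python3 bar.py .4352 .0131 .042 82.7 top t4.png
```

```text
time: 9.63
ee_pos: [0.4393, 0.0529, 0.0444]
tcp_rot: [-179.9, 0.0, 83.1]
wrist_force: [0.4, -0.1, -2.4]
opening: 0.0294
time: 10.3
ee_pos: [0.4398, 0.053, 0.0427]
tcp_rot: [180.0, -0.0, 83.1]
wrist_force: [0.3, -0.6, -2.2]
opening: 0.0298
n 936 s range [-0.1157  0.0984]
axis at s=0: t -0.0005 dz 0.0002; yaw err -0.22 deg, pitch(up along +s) 0.29 deg inl 564 843
inlier s [-0.1002 -0.0982  0.0966  0.0988]
n 905 s range [-0.1159  0.0101]
axis at s=0: t -0.0007 dz 0.0009; yaw err 0.04 deg, pitch(up along +s) -0.06 deg inl 700 831
inlier s [-0.1004 -0.0985  0.0081  0.011 ]
```

```bash

python3 -m handwheel '[[0,0,0.0005,0,0,0],[0,0,0.0005,0,0,0],[0,0,0,0,0,0],[0,0,0,0,0,0],[0,0,0,0,0,0],[0,0,0,0,0,0],[0,0,0,0,0,0],[0,0,0,0,0,0]]'
python3 -m handwheel '[[0,0,0,0,0,0],[0,0,0,0,0,0],[0,0,0,0,0,0],[0,0,0,0,0,0],[0,0,0,0,0,0],[0,0,0,0,0,0],[0,0,0,0,0,0],[0,0,0,0,0,0]]' 1 100
python3 bar.py .4352 .0131 .042 82.7 scene s5.png;python3 bar.py .4352 .0131 .042 82.7 top t5.png
```

```text
time: 11.07
ee_pos: [0.4398, 0.053, 0.0416]
tcp_rot: [180.0, -0.0, 83.1]
wrist_force: [-0.7, 0.6, -2.7]
opening: 0.0293
time: 11.73
ee_pos: [0.4398, 0.053, 0.0416]
tcp_rot: [180.0, -0.0, 83.1]
wrist_force: [0.7, -1.0, -0.4]
opening: 0.0856
n 933 s range [-0.1149  0.0987]
axis at s=0: t 0.0000 dz -0.0016; yaw err -0.29 deg, pitch(up along +s) 0.23 deg inl 562 842
inlier s [-0.0993 -0.0977  0.0983  0.0996]
n 902 s range [-0.1152  0.01  ]
axis at s=0: t -0.0004 dz -0.0009; yaw err -0.08 deg, pitch(up along +s) -0.04 deg inl 707 828
inlier s [-0.1001 -0.0986  0.008   0.0108]
```

```bash

python3 -m handwheel '[[0,0,-0.01,0,0,0],[0,0,-0.02,0,0,0],[0,0,-0.02,0,0,0],[0,0,-0.01,0,0,0],[-0.01,0,0,0,0,0],[-0.015,0,0,0,0,0],[-0.01,0,0,0,0,0],[-0.005,0,0,0,0,0]]'
python3 -m handwheel '[[0,0,0,0,0,-6.9],[0,0,0,0,0,-6.9],[0,0,0,0,0,-6.9],[0,0,0,0,0,-6.9],[0,0,0,0,0,-6.9],[0,0,0,0,0,-6.9],[0,0,0,0,0,-6.9],[0,0,0,0,0,-6.9]]'
python3 -m handwheel '[[0,0,0,0,0,-6.9],[0,0,0,0,0,-6.9],[0,0,0,0,0,-6.9],[0,0,0,0,0,-6.9],[0,0,0,0,0,-6.9],[0,0,0,0,0,-6.9],[0,0,0,0,0,-6.9],[0,0,0,0,0,-6.9]]'
python3 -m handwheel '[[0,0,0,0,0,-6.9],[0,0,0,0,0,-6.9],[0,0,0,0,0,-6.9],[0,0,0,0,0,-6.9],[0,0,0,0,0,-6.9],[0,0,0,0,0,-6.9],[0,0,0,0,0,-6.9],[0,0,0,0,0,-6.9]]'
python3 -m handwheel '[[0,0,0,0,0,-6.9],[0,0,0,0,0,-6.9],[0,0,0,0,0,0],[0,0,0,0,0,0],[0,0,0,0,0,0],[0,0,0,0,0,0],[0,0,0,0,0,0],[0,0,0,0,0,0]]'
python3 bar.py .4352 .0131 .042 82.7 scene s6.png
python3 - <<'E'
from h import *
c=shot('scene');print(monitor.get_obs()['ee_pos'],monitor.get_obs()['q'])
im=c['img'][130:310,200:440,::-1]; cv2.imwrite('pics/s7.png',cv2.resize(im,None,fx=3,fy=3))
E
```

```text
time: 12.5
ee_pos: [0.4343, 0.0119, 0.1008]
tcp_rot: [-179.9, 0.0, 83.0]
wrist_force: [-0.2, 0.6, -0.3]
opening: 0.0855
time: 13.17
ee_pos: [0.4346, 0.0129, 0.1009]
tcp_rot: [-180.0, -0.0, 138.6]
wrist_force: [0.4, -0.6, 0.6]
opening: 0.0853
time: 13.83
ee_pos: [0.4346, 0.0129, 0.1009]
tcp_rot: [180.0, -0.1, -166.2]
wrist_force: [-0.1, -0.1, 0.2]
opening: 0.0848
time: 14.5
ee_pos: [0.4346, 0.0129, 0.1009]
tcp_rot: [179.9, -0.0, -111.0]
wrist_force: [-0.3, 0.1, -0.3]
opening: 0.0856
time: 15.17
ee_pos: [0.4349, 0.0132, 0.1016]
tcp_rot: [180.0, 0.0, -97.6]
wrist_force: [-0.5, -0.1, -0.6]
opening: 0.0855
n 1152 s range [-0.1147  0.0983]
axis at s=0: t 0.0000 dz -0.0016; yaw err -0.11 deg, pitch(up along +s) -0.01 deg inl 726 1061
inlier s [-0.0994 -0.0973  0.0962  0.0989]
[0.43495097 0.01324407 0.10159648] [ 1.74351642e+00 -1.12090296e+01 -2.16138544e+01  7.95914743e+01
  9.36267512e-04 -8.06965838e+01]
```

View pics/s7.png

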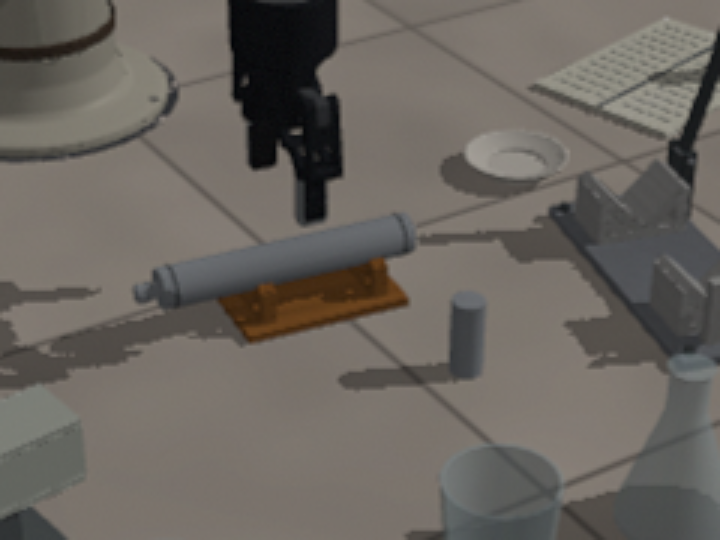

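The barrel sits in both notches and the gripper is above its middle at (310,215). Next: grip it, lift, turn and carry it.

```bash

python3 -m handwheel '[[0,0,0.008,0,0,0],[0,0,0.012,0,0,0],[0,0,0.014,0,0,0],[0,0,0.014,0,0,0],[0,0,0.008,0,0,0],[0,0,0.0045,0,0,0],[0,0,0,0,0,0],[0,0,0,0,0,0]]'
python3 -m handwheel '[[0,0,0,0,0,0],[0,0,0,0,0,0],[0,0,0,0,0,0],[0,0,0,0,0,0],[0,0,0,0,0,0],[0,0,0,0,0,0],[0,0,0,0,0,0],[0,0,0,0,0,0]]' -1 80
python3 -m handwheel '[[0,0,-0.004,0,0,0],[0,0,-0.01,0,0,0],[0,0,-0.02,0,0,0],[0,0,-0.025,0,0,0],[0,0,-0.025,0,0,0],[0,0,-0.02,0,0,0],[0,0,-0.01,0,0,0],[0,0,-0.005,0,0,2]]'
```

```text
time: 15.93
ee_pos: [0.4349, 0.0133, 0.0411]
tcp_rot: [180.0, -0.0, -97.5]
wrist_force: [0.0, 0.5, 0.3]
opening: 0.0854
time: 16.6
ee_pos: [0.4344, 0.0133, 0.0417]
tcp_rot: [179.9, 0.0, -97.5]
wrist_force: [-5.5, 0.7, 8.2]
opening: 0.0299
time: 17.27
ee_pos: [0.4357, 0.0133, 0.1622]
tcp_rot: [-179.8, 0.0, -99.5]
wrist_force: [0.2, 0.4, -1.8]
opening: 0.03
```

Already turned 2°, so 94.5° remain. After that, translate.

```bash

python3 -m handwheel '[[0,0,0,0,0,5],[0,0,0,0,0,6.5],[0,0,0,0,0,6.5],[0,0,0,0,0,6.5],[0,0,0,0,0,6.5],[0,0,0,0,0,6.5],[0,0,0,0,0,6.5],[0,0,0,0,0,6.5]]'
python3 -m handwheel '[[0,0,0,0,0,6.5],[0,0,0,0,0,6.5],[0,0,0,0,0,6.5],[0,0,0,0,0,6.5],[0,0,0,0,0,6.5],[0,0,0,0,0,6.5],[0,0,0,0,0,4],[0,0,0,0,0,1]]'
python3 -m handwheel '[[-0.001,0.008,0,0,0,0],[-0.002,0.017,0,0,0,0],[-0.003,0.025,0,0,0,0],[-0.003,0.025,0,0,0,0],[-0.003,0.025,0,0,0,0],[-0.003,0.025,0,0,0,0],[-0.003,0.025,0,0,0,0],[-0.003,0.025,0,0,0,0]]'
python3 -m handwheel '[[-0.003,0.025,0,0,0,0],[-0.003,0.025,0,0,0,0],[-0.003,0.025,0,0,0,0],[-0.003,0.025,0,0,0,0],[-0.0015,0.0117,0,0,0,0],[0,0.005,0,0,0,0],[0,0,0,0,0,0],[0,0,0,0,0,0]]'
python3 bar.py .5385 .2881 .162 -13.9 scene s8.png;python3 bar.py .5385 .2881 .162 -13.9 top t8.png
python3 - <<'E'
from h import *
print(monitor.get_obs()['ee_pos'],monitor.get_obs()['tcp_rot'],monitor.get_obs()['q'])
E
```

```text
time: 17.93
ee_pos: [0.4348, 0.0132, 0.1598]
tcp_rot: [180.0, -0.0, -150.3]
wrist_force: [0.2, 0.2, -3.1]
opening: 0.0301
time: 18.6
ee_pos: [0.4348, 0.0132, 0.1598]
tcp_rot: [-180.0, -0.0, 165.8]
wrist_force: [1.0, 0.2, -1.4]
opening: 0.0297
time: 19.27
ee_pos: [0.498, 0.1798, 0.1599]
tcp_rot: [180.0, -0.0, 166.1]
wrist_force: [0.5, -0.7, -2.1]
opening: 0.0297
time: 19.93
ee_pos: [0.5387, 0.2874, 0.1599]
tcp_rot: [-180.0, -0.0, 166.0]
wrist_force: [-0.5, 0.2, -1.1]
opening: 0.03
n 595 s range [-0.0895  0.1037]
axis at s=0: t 0.0010 dz -0.0036; yaw err -0.13 deg, pitch(up along +s) -0.14 deg inl 348 455
inlier s [-0.0909 -0.0793  0.1025  0.1041]
n 1704 s range [-0.113   0.0988]
axis at s=0: t -0.0008 dz -0.0028; yaw err 0.04 deg, pitch(up along +s) 0.02 deg inl 1436 1596
inlier s [-0.098  -0.0958  0.0966  0.0997]
[0.53888451 0.28694032 0.16030288] [-1.79988667e+02  2.22118977e-03  1.65952421e+02] [ 2.80383480e+01  1.24419825e+01  8.72255498e+00  8.62865196e+01
 -9.89911997e-03  4.20859275e+01]
```

```bash
python3 - <<'E'
from h import *
for n in('scene0','top0'):
    W=np.load(n+'.npz')['W']; a=np.radians(-13.94); c=np.array([.550,.2852])
    d=W[...,:2]-c; s=(d@[np.cos(a),np.sin(a)])*1000; t=(d@[-np.sin(a),np.cos(a)])*1000; Z=W[...,2]*1000
    k=(abs(t)<40)&(s>85)&(s<125)&(Z>59)&(Z<66); print(n,'plate top s',np.round(np.percentile(s[k],[2,98]),1),'t',np.round(np.percentile(t[k],[1,99]),1),k.sum())
    k=(abs(t)<20)&(s>85)&(s<105)&(Z>35)&(Z<56); print('face s(z35-56)',np.round(np.percentile(s[k],[10,50,90]),1),k.sum())
    for lo,hi in((35,96),(-100,-35)):
        k=(abs(t)<48)&(s>lo)&(s<hi)&(Z>50)&(Z<56); print('blk s',np.round(np.percentile(s[k],[2,98]),1),'t',np.round(np.percentile(t[k],[2,98]),1),k.sum())
    k=(abs(t)<30)&(abs(s)<95)&(abs(s)>40)&(Z>22)&(Z<50); p=t[k]>0
    for g in(0,1):
        kk=(p==g); f=np.polyfit(t[k][kk],Z[k][kk],1); print('V flank',g,np.round(f,3),kk.sum())
    k=(abs(t)<8)&(abs(s)<40)&(Z<30); print('base z',np.median(Z[k]))
E
```

```text
scene0 plate top s [100.4 113.2] t [-24.2  24.7] 57
face s(z35-56) [ 87.7  91.1 101.2] 5
blk s [47.2 86.9] t [-32.9  32.5] 31
blk s [-86.9 -47.4] t [-34.4  46.2] 44
V flank 0 [-0.6   24.013] 144
V flank 1 [ 0.901 20.321] 337
base z -749.6717964215238
top0 plate top s [100.  109.9] t [-24.3  23.3] 103
face s(z35-56) [ 87.7 100.  100.5] 55
blk s [46.4 89.8] t [-34.9  34.2] 96
blk s [-89.9 -46.6] t [-36.9  37.9] 113
V flank 0 [-0.96  22.276] 346
V flank 1 [ 0.935 22.331] 777
base z 9.485406840416676
```

```bash

python3 -m handwheel '[[0,0,0.008,0,0,0],[0,0,0.016,0,0,0],[0,0,0.02,0,0,0],[0,0,0.02,0,0,0],[0,0,0.018,0,0,0],[0,0,0.014,0,0,0],[0,0,0.009,0,0,0],[0,0,0.0045,0,0,0]]'
python3 -m handwheel '[[0,0,0.0015,0,0,0],[0,0,0.001,0,0,0],[0,0,0.0005,0,0,0],[0,0,0,0,0,0],[0,0,0,0,0,0],[0,0,0,0,0,0],[0,0,0,0,0,0],[0,0,0,0,0,0]]'
python3 bar.py .5385 .2881 .045 -13.9 scene s9.png;python3 bar.py .5385 .2881 .045 -13.9 top t9.png
```

```text
time: 20.7
ee_pos: [0.5384, 0.287, 0.049]
tcp_rot: [-179.9, -0.1, 165.9]
wrist_force: [0.0, 0.1, -2.1]
opening: 0.0297
time: 21.37
ee_pos: [0.5392, 0.288, 0.0478]
tcp_rot: [180.0, 0.0, 166.0]
wrist_force: [-0.4, 0.4, -1.7]
opening: 0.0298
n 1485 s range [-0.0773  0.1295]
axis at s=0: t -0.0068 dz -0.0013; yaw err 6.44 deg, pitch(up along +s) 1.78 deg inl 241 816
inlier s [-0.0782 -0.0671  0.1241  0.1248]
n 2570 s range [-0.1089  0.1213]
axis at s=0: t -0.0002 dz 0.0012; yaw err -0.03 deg, pitch(up along +s) 0.05 deg inl 1029 2146
inlier s [-0.0979 -0.0955  0.1166  0.1206]
```

```bash

python3 -m handwheel '[[-0.002,0,0,0,0,0],[-0.003,0,0,0,0,0],[-0.002,0,0,0,0,0],[-0.001,0,0,0,0,0],[-0.001,0,0,0,0,0],[0,0,0,0,0,0],[0,0,0,0,0,0],[0,0,0,0,0,0]]'
python3 -m handwheel '[[-0.0005,0,0,0,0,0],[-0.0005,0,0,0,0,0],[-0.0005,0,0,0,0,0],[-0.0005,0,0,0,0,0],[0,0,0,0,0,0],[0,0,0,0,0,0],[0,0,0,0,0,0],[0,0,0,0,0,0]]'
python3 -m handwheel '[[-0.0005,0,0,0,0,0],[-0.0005,0,0,0,0,0],[0,0,0,0,0,0],[0,0,0,0,0,0],[0,0,0,0,0,0],[0,0,0,0,0,0],[0,0,0,0,0,0],[0,0,0,0,0,0]]'
python3 -m handwheel '[[-0.0005,0,0,0,0,0],[-0.0005,0,0,0,0,0],[0,0,0,0,0,0],[0,0,0,0,0,0],[0,0,0,0,0,0],[0,0,0,0,0,0],[0,0,0,0,0,0],[0,0,0,0,0,0]]'
```

```text
time: 22.13
ee_pos: [0.5478, 0.2857, 0.0476]
tcp_rot: [-180.0, -0.0, 166.0]
wrist_force: [0.7, 0.2, -2.6]
opening: 0.0297
time: 22.8
ee_pos: [0.5497, 0.2852, 0.0475]
tcp_rot: [-180.0, -0.0, 166.0]
wrist_force: [-0.1, -0.3, -2.5]
opening: 0.0299
time: 23.47
ee_pos: [0.5497, 0.2851, 0.0473]
tcp_rot: [-180.0, -0.1, 166.0]
wrist_force: [-4.9, 0.8, -0.5]
opening: 0.03
time: 24.13
ee_pos: [0.5497, 0.2851, 0.0471]
tcp_rot: [-180.0, -0.2, 166.0]
wrist_force: [-10.1, 1.7, 0.0]
opening: 0.0299
```

The flat end is touching the plate (10 N). Next: ease off slightly, lower the last millimetre and release.

```bash

python3 -m handwheel '[[0.0007,0,0,0,0,0],[0,0,0.0005,0,0,0],[0,0,0.0005,0,0,0],[0,0,0.0004,0,0,0],[0,0,0,0,0,0],[0,0,0,0,0,0],[0,0,0,0,0,0],[0,0,0,0,0,0]]'
python3 -m handwheel '[[0,0,0,0,0,0],[0,0,0,0,0,0],[0,0,0,0,0,0],[0,0,0,0,0,0],[0,0,0,0,0,0],[0,0,0,0,0,0],[0,0,0,0,0,0],[0,0,0,0,0,0]]' 1 80
python3 -m handwheel '[[0,0,-0.008,0,0,0],[0,0,-0.02,0,0,0],[0,0,-0.03,0,0,0],[0,0,-0.03,0,0,0],[0,0,-0.03,0,0,0],[0,0,-0.02,0,0,0],[0,0,-0.01,0,0,0],[0,0,0,0,0,0]]'
python3 - <<'E'
from h import *
o=monitor.get_obs();print(o['ee_pos'],o['q'])
a=np.radians(-13.94); 
ims=[]
for n in('top','scene'):
    c=shot(n); W=cloud(c); np.savez(n+'1.npz',W=W,img=c['img'])
    d=W[...,:2]-[.550,.2852]; s=(d@[np.cos(a),np.sin(a)])*1000; t=(d@[-np.sin(a),np.cos(a)])*1000; Z=W[...,2]*1000
    k=(abs(t)<8)&(abs(s)<125)&(Z>56)&(Z<64)
    print(n,k.sum(),'s',np.round(np.percentile(s[k],[1,99]),1),'z',np.percentile(Z[k],[50,95]))
    kb=(abs(s)<95)&(Z>54)&(Z<62.5)&(abs(t)<12); f=np.polyfit(s[kb],t[kb],1); print('axis t,slope',f[1],np.degrees(f[0]))
    ks=(t>40)&(t<130)&(abs(s+75)<25)&(Z>60)&(Z<200); print('strap pts',ks.sum(), 's',np.round(np.percentile(s[ks],[2,50,98]),1)); q=np.argsort(Z[ks])[-15:]; print('top pts stz',np.median(s[ks][q]),np.median(t[ks][q]),np.median(Z[ks][q]))
    x0,y0=(90,170) if n=='top' else (330,90)
    ims.append(cv2.resize(c['img'][y0:y0+160,x0:x0+160,::-1],None,fx=2.4,fy=2.4))
cv2.imwrite('pics/s10.png',np.hstack(ims))
E
```

```text
time: 24.8
ee_pos: [0.5497, 0.2852, 0.0462]
tcp_rot: [-180.0, -0.2, 166.0]
wrist_force: [-9.0, 1.5, 1.4]
opening: 0.0302
time: 25.47
ee_pos: [0.5511, 0.2849, 0.0462]
tcp_rot: [180.0, 0.0, 166.0]
wrist_force: [-0.7, -0.4, -0.4]
opening: 0.0856
time: 26.13
ee_pos: [0.5518, 0.2853, 0.1971]
tcp_rot: [179.8, 0.2, 166.0]
wrist_force: [1.0, -0.7, 0.1]
opening: 0.0856
[0.55180446 0.28534379 0.19712608] [2.73438113e+01 1.39250370e+01 1.45402667e+01 9.03740561e+01
 3.25498549e-04 4.13632121e+01]
top 685 s [-97.8 107.9] z [59.40690631 62.2952581 ]
axis t,slope -1.7837779995136527 -0.2638539229843544
strap pts 437 s [-85.8 -75.1 -64.2]
top pts stz -74.4126065953034 70.51604678752527 174.02735300081767
scene 308 s [-95.7 111.1] z [58.81033842 61.36958706]
axis t,slope -1.7778120398410795 0.29536707131586465
strap pts 308 s [-84.2 -71.1 -60.5]
top pts stz -73.07329639776735 71.57352414265752 171.70313357727647
```

View pics/s10.png

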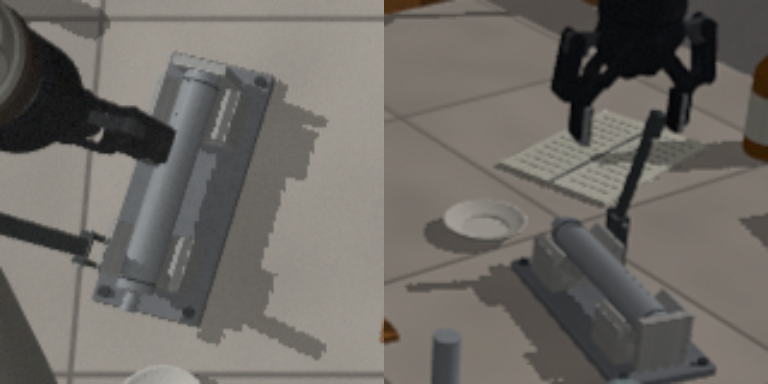

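The barrel is seated against the end plate and the strap is still open, at about (40,235) in the left half. Next I'll get the strap angle and plan waypoints.

```bash
python3 - <<'E'
from h import *
a=np.radians(-13.94); H=np.array([.550,.2852]); X=np.array([np.cos(a),np.sin(a)]);Y=np.array([-np.sin(a),np.cos(a)])
for n in('scene0','top0','top1'):
    W=np.load(n+'.npz')['W']; d=W[...,:2]-H; s=(d@X)*1000; t=(d@Y)*1000; Z=W[...,2]*1000
    k=(abs(s+75)<14)&(t>30)&(t<150)&(Z>75)&(Z<200)
    y=44-t[k]; z=Z[k]-63.5; r=np.hypot(y,z); th=np.arctan2(z,y)
    for lo,hi in((20,45),(45,70),(70,86),(88,116)):
        q=(r>lo)&(r<hi); print(n,lo,q.sum(),np.round(np.percentile(th[q],[10,50,90]),3),'rmax',r.max().round(1),'s',np.round(np.percentile(s[k][q],[5,95]),1) if q.any() else '')
th=1.9
for th in (2.0,1.95,1.9,1.75,1.6,1.4,1.2,1.0,.8,.6,.4,.2,.1,0,-.03):
    t=.044-.101*np.cos(th); p=H+X*-.075+Y*t; print(th,'t %.4f'%t,np.round(p,4),'z %.4f'%(.0635+.101*np.sin(th)))
E
```

```text
scene0 20 54 [1.763 1.836 1.948] rmax 114.2 s [-83.4 -65.1]
scene0 45 55 [1.799 1.832 1.893] rmax 114.2 s [-81.3 -65.4]
scene0 70 38 [1.809 1.836 1.879] rmax 114.2 s [-82.1 -64.8]
scene0 88 92 [1.8   1.836 1.902] rmax 114.2 s [-80.6 -64.3]
top0 20 75 [1.719 1.767 1.811] rmax 115.6 s [-82.1 -68. ]
top0 45 82 [1.768 1.797 1.819] rmax 115.6 s [-82.4 -68.2]
top0 70 51 [1.792 1.808 1.821] rmax 115.6 s [-81.9 -67.8]
top0 88 135 [1.781 1.804 1.871] rmax 115.6 s [-82.3 -68.3]
top1 20 74 [1.713 1.767 1.807] rmax 116.2 s [-82.1 -67.7]
top1 45 81 [1.778 1.796 1.82 ] rmax 116.2 s [-82.4 -68. ]
top1 70 49 [1.786 1.805 1.823] rmax 116.2 s [-82.  -68.3]
top1 88 128 [1.779 1.797 1.871] rmax 116.2 s [-82.1 -68.2]
2.0 t 0.0860 [0.4979 0.3868] z 0.1553
1.95 t 0.0814 [0.4968 0.3823] z 0.1573
1.9 t 0.0767 [0.4957 0.3777] z 0.1591
1.75 t 0.0620 [0.4921 0.3634] z 0.1629
1.6 t 0.0469 [0.4885 0.3488] z 0.1645
1.4 t 0.0268 [0.4837 0.3293] z 0.1630
1.2 t 0.0074 [0.479  0.3105] z 0.1576
1.0 t -0.0106 [0.4747 0.293 ] z 0.1485
0.8 t -0.0264 [0.4709 0.2777] z 0.1360
0.6 t -0.0394 [0.4677 0.2651] z 0.1205
0.4 t -0.0490 [0.4654 0.2557] z 0.1028
0.2 t -0.0550 [0.464  0.2499] z 0.0836
0.1 t -0.0565 [0.4636 0.2484] z 0.0736
0 t -0.0570 [0.4635 0.2479] z 0.0635
-0.03 t -0.0570 [0.4635 0.248 ] z 0.0605
```

```bash

python3 -m handwheel '[[0,0,-0.01,0,0,-3],[0,0,-0.01,0,0,-6],[0,0,-0.01,0,0,-6.9],[0,0,0,0,0,-6.9],[0,0,0,0,0,-6.9],[0,0,0,0,0,-6.9],[0,0,0,0,0,-6.9],[0,0,0,0,0,-6.9]]' 0 30
python3 -m handwheel '[[0,0,0,0,0,-6.9],[0,0,0,0,0,-6.9],[0,0,0,0,0,-6.9],[0,0,0,0,0,-6.9],[0,0,0,0,0,-6.9],[0,0,0,0,0,-5.1],[0,0,0,0,0,0],[0,0,0,0,0,0]]'
python3 -m handwheel '[[-0.005,0.005,0,0,0,0],[-0.012,0.0125,0,0,0,0],[-0.015,0.016,0,0,0,0],[-0.015,0.016,0,0,0,0],[-0.012,0.0125,0,0,0,0],[-0.009,0.009,0,0,0,0],[-0.0049,0.0051,0,0,0,0],[0,0,0,0,0,0]]'
python3 -m handwheel '[[0,0,0,0,0,0],[0,0,0,0,0,0],[0,0,0,0,0,0],[0,0,0,0,0,0],[0,0,0,0,0,0],[0,0,0,0,0,0],[0,0,0,0,0,0],[0,0,0,0,0,0]]'
python3 - <<'E'
from h import *
o=monitor.get_obs();print(o['ee_pos'],o['tcp_rot'],o['q'],o['opening'])
E
```

```text
time: 26.9
ee_pos: [0.5505, 0.2847, 0.2217]
tcp_rot: [180.0, -0.2, -143.3]
wrist_force: [-1.1, -0.4, -0.1]
opening: 0.0425
time: 27.57
ee_pos: [0.5506, 0.2847, 0.2224]
tcp_rot: [179.9, -0.1, -104.2]
wrist_force: [-0.4, -1.1, 0.9]
opening: 0.0429
time: 28.23
ee_pos: [0.4941, 0.3752, 0.2239]
tcp_rot: [180.0, -0.0, -104.0]
wrist_force: [0.4, 0.1, -0.2]
opening: 0.043
time: 28.9
ee_pos: [0.4949, 0.374, 0.2242]
tcp_rot: [-180.0, 0.0, -104.0]
wrist_force: [0.2, 0.5, -0.1]
opening: 0.0428
[0.49492295 0.37399751 0.22421287] [-1.79998684e+02  1.42240551e-03 -1.04029163e+02] [ 3.70772367e+01  1.44697186e+01  1.81957776e+01  9.37241258e+01
 -1.30962501e-04 -3.88936002e+01] 0.04279722801600623
```

```bash

python3 -m handwheel '[[0,0,0.006,0,0,0],[0,0,0.012,0,0,0],[0,0,0.015,0,0,0],[0,0,0.013,0,0,0],[0,0,0.01,0,0,0],[0,0,0.005,0,0,0],[0,0,0.003,0,0,0],[0,0,0,0,0,0]]'
python3 -m handwheel '[[0,0,0,0,0,0],[0,0,0,0,0,0],[0,0,0,0,0,0],[0,0,0,0,0,0],[0,0,0,0,0,0],[0,0,0,0,0,0],[0,0,0,0,0,0],[0,0,0,0,0,0]]' -1 30
python3 - <<'E'
from h import *
c=shot('scene'); o=monitor.get_obs();print(o['ee_pos'],o['opening'],o['wrist_force'])
cv2.imwrite('pics/s11.png',cv2.resize(c['img'][80:260,350:540,::-1],None,fx=3,fy=3))
E
```

```text
time: 29.57
ee_pos: [0.4947, 0.374, 0.1598]
tcp_rot: [180.0, -0.0, -104.0]
wrist_force: [-0.1, -0.1, -0.4]
opening: 0.0428
time: 30.23
ee_pos: [0.494, 0.3747, 0.1611]
tcp_rot: [179.9, 0.1, -104.0]
wrist_force: [-6.7, 1.2, 3.3]
opening: 0.0153
[0.49399869 0.37472268 0.16117403] 0.015189079290839812 [-7.3998574   1.26354586  3.57892184]
```

View pics/s11.png

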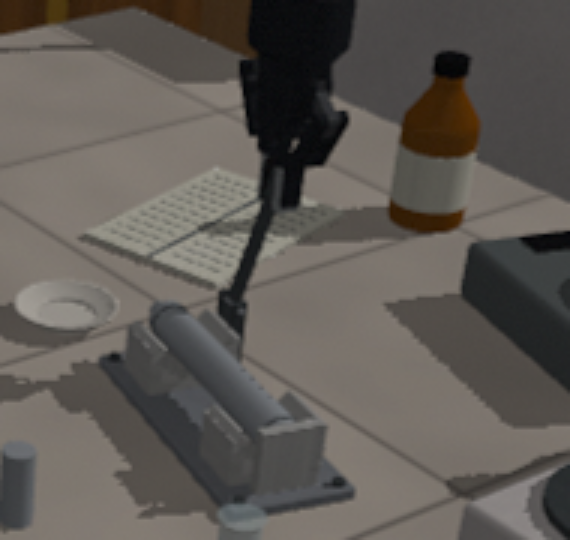

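The tab is pinched at (285,185). Next, swing the strap along its arc in 0.08 rad steps.

```bash

python3 -m handwheel '[[0.0078,0.0007,-0.0020,0,0,0],[0.0080,0,-0.0014,0,0,0],[0.0080,0,-0.0007,0,0,0],[0.0081,0,-0.0001,0,0,0],[0.0081,0,0.0006,0,0,0],[0.0080,0,0.0012,0,0,0],[0.0079,0,0.0018,0,0,0],[0.0077,0,0.0025,0,0,0]]'
python3 -m handwheel '[[0.0075,0,0.0031,0,0,0],[0.0072,0,0.0037,0,0,0],[0.0069,0,0.0042,0,0,0],[0.0065,0,0.0048,0,0,0],[0.0061,0,0.0053,0,0,0],[0.0057,0,0.0057,0,0,0],[0.0052,0,0.0062,0,0,0],[0.0047,0,0.0066,0,0,0]]'
python3 - <<'E'
from h import *
o=monitor.get_obs();d=o['ee_pos'][:2]-[.550,.2852];a=np.radians(-13.94);t=d@[-np.sin(a),np.cos(a)];s=d@[np.cos(a),np.sin(a)];z=o['ee_pos'][2]
print('s,t,z',s,t,z,'r',np.hypot(.044-t,z-.0635),'th',np.arctan2(z-.0635,.044-t),o['wrist_force'])
E
```

```text
time: 30.95
ee_pos: [0.4786, 0.3124, 0.1593]
tcp_rot: [-180.0, 0.1, -104.0]
wrist_force: [-2.7, 2.5, 3.6]
opening: 0.0151
time: 31.62
ee_pos: [0.4665, 0.2631, 0.1194]
tcp_rot: [-180.0, -0.0, -104.1]
wrist_force: [-3.7, -1.9, 6.5]
opening: 0.0156
s,t,z -0.07573513422288462 -0.04159738134654518 0.11938913770867954 r 0.10222772328094579 th 0.5784325412343664 [-3.71788985 -1.90262318  6.4805645 ]
```

```bash

python3 -m handwheel '[[0.0042,0,0.0069,0,0,0],[0.0036,0,0.0072,0,0,0],[0.0030,0,0.0075,0,0,0],[0.0024,0,0.0077,0,0,0],[0.0018,0,0.0079,0,0,0],[0.0011,0,0.0060,0,0,0],[0.0005,0,0.004,0,0,0],[0,0,0.003,0,0,0]]'
python3 -m handwheel '[[0,0,0.001,0,0,0],[0,0,0.001,0,0,0],[0,0,0.001,0,0,0],[0,0,0,0,0,0],[0,0,0,0,0,0],[0,0,0,0,0,0],[0,0,0,0,0,0],[0,0,0,0,0,0]]'
```

```text
time: 32.28
ee_pos: [0.4624, 0.2466, 0.0682]
tcp_rot: [-180.0, -0.1, -104.1]
wrist_force: [-2.4, -5.6, 3.9]
opening: 0.0154
time: 32.95
ee_pos: [0.4624, 0.2465, 0.0652]
tcp_rot: [-180.0, -0.2, -104.1]
wrist_force: [-1.9, -5.9, 2.1]
opening: 0.0156
```

```bash

python3 -m handwheel '[[0,0,0.001,0,0,0],[0,0,0.001,0,0,0],[0,0,0,0,0,0],[0,0,0,0,0,0],[0,0,0,0,0,0],[0,0,0,0,0,0],[0,0,0,0,0,0],[0,0,0,0,0,0]]'
python3 -m handwheel '[[0,0,0.001,0,0,0],[0,0,0.001,0,0,0],[0,0,0,0,0,0],[0,0,0,0,0,0],[0,0,0,0,0,0],[0,0,0,0,0,0],[0,0,0,0,0,0],[0,0,0,0,0,0]]'
```

```text
time: 33.62
ee_pos: [0.4624, 0.2466, 0.0633]
tcp_rot: [-180.0, -0.2, -104.1]
wrist_force: [-2.5, -6.8, 3.0]
opening: 0.0155
time: 34.28
ee_pos: [0.4624, 0.2467, 0.0612]
tcp_rot: [-180.0, -0.1, -104.1]
wrist_force: [-1.9, -6.4, 3.7]
opening: 0.0153
```

```bash

python3 -m handwheel '[[0,0,0.001,0,0,0],[0,0,0.001,0,0,0],[0,0,0,0,0,0],[0,0,0,0,0,0],[0,0,0,0,0,0],[0,0,0,0,0,0],[0,0,0,0,0,0],[0,0,0,0,0,0]]'
python3 -m handwheel '[[0,0,0,0,0,0],[0,0,0,0,0,0],[0,0,0,0,0,0],[0,0,0,0,0,0],[0,0,0,0,0,0],[0,0,0,0,0,0],[0,0,0,0,0,0],[0,0,0,0,0,0]]' 0 30
python3 -m handwheel '[[0,0,-0.005,0,0,0],[0,0,-0.012,0,0,0],[0,0,-0.015,0,0,0],[0,0,-0.015,0,0,0],[0,0,-0.01,0,0,0],[0,0,-0.005,0,0,0],[0,0,0,0,0,0],[0,0,0,0,0,0]]'
python3 - <<'E'
from h import *
print(monitor.get_obs()['ee_pos'])
a=np.radians(-13.94); ims=[]
for n in('top','scene'):
    c=shot(n); W=cloud(c)
    d=W[...,:2]-[.550,.2852]; s=(d@[np.cos(a),np.sin(a)])*1000; t=(d@[-np.sin(a),np.cos(a)])*1000; Z=W[...,2]*1000
    for nm,lo,hi in(('tab',-68,-46),('strap',-35,-20),('strap',-8,8),('strap',10,35)):
        k=(abs(s+75)<6)&(t>lo)&(t<hi)&(Z>45)&(Z<85); print(n,nm,k.sum(),np.round(np.percentile(Z[k],[10,50,90]),1) if k.any() else '',np.round(np.median(t[k]),1))
    x0,y0=(90,170) if n=='top' else (360,120)
    ims.append(cv2.resize(c['img'][y0:y0+150,x0:x0+150,::-1],None,fx=2.6,fy=2.6))
cv2.imwrite('pics/s12.png',np.hstack(ims))
E
```

```text
time: 34.95
ee_pos: [0.4624, 0.2467, 0.0592]
tcp_rot: [-180.0, -0.1, -104.1]
wrist_force: [-1.5, -6.5, 2.2]
opening: 0.0157
time: 35.62
ee_pos: [0.4627, 0.2482, 0.0595]
tcp_rot: [-180.0, -0.0, -104.0]
wrist_force: [0.4, 0.4, -0.6]
opening: 0.0427
time: 36.28
ee_pos: [0.4627, 0.2482, 0.1215]
tcp_rot: [-180.0, 0.0, -104.0]
wrist_force: [-1.3, -0.9, -0.1]
opening: 0.0427
[0.46271033 0.24816013 0.12145614]
top tab 66 [73.3 75.5 77.4] -57.2
top strap 14 [66.2 68.6 70. ] -32.7
top strap 0  nan
top strap 0  nan
scene tab 30 [64.9 73.1 75. ] -55.8
scene strap 24 [48.4 65.5 68.7] -28.8
scene strap 26 [55.9 64.5 66.6] -1.1
scene strap 43 [46.5 61.  66.3] 26.9
  return _methods._mean(a, axis=axis, dtype=dtype,
  ret = ret.dtype.type(ret / rcount)
```

View pics/s12.png

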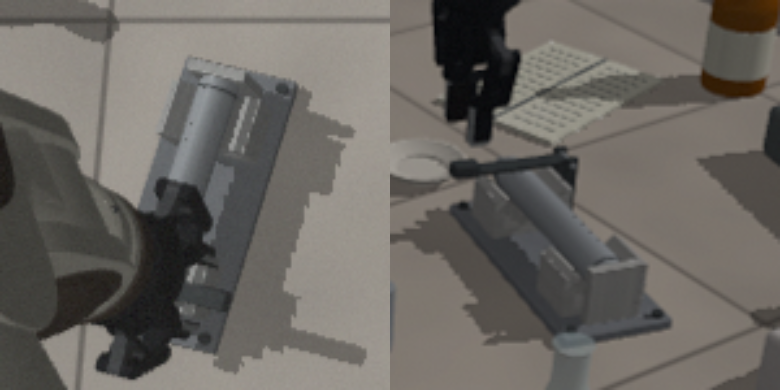

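The strap lies nearly closed on the barrel; the tab top is at about 75 mm against 70.5 when fully closed. I'll press it down with shut fingers.

```bash

python3 -m handwheel '[[0,0,0,0,0,0],[0,0,0,0,0,0],[0,0,0,0,0,0],[0,0,0,0,0,0],[0,0,0.007,0,0,0],[0,0,0.01,0,0,0],[0,0,0.006,0,0,0],[0,0,0.002,0,0,0]]' -1 30
python3 -m handwheel '[[0,0,0.001,0,0,0],[0,0,0.001,0,0,0],[0,0,0.001,0,0,0],[0,0,0.001,0,0,0],[0,0,0,0,0,0],[0,0,0,0,0,0],[0,0,0,0,0,0],[0,0,0,0,0,0]]'
python3 -m handwheel '[[0,0,0.001,0,0,0],[0,0,0.001,0,0,0],[0,0,0.001,0,0,0],[0,0,0,0,0,0],[0,0,0,0,0,0],[0,0,0,0,0,0],[0,0,0,0,0,0],[0,0,0,0,0,0]]'
python3 -m handwheel '[[0,0,0.001,0,0,0],[0,0,0.001,0,0,0],[0,0,0,0,0,0],[0,0,0,0,0,0],[0,0,0,0,0,0],[0,0,0,0,0,0],[0,0,0,0,0,0],[0,0,0,0,0,0]]'
```

```text
time: 37.05
ee_pos: [0.4619, 0.2477, 0.0945]
tcp_rot: [179.9, -0.1, -104.0]
wrist_force: [1.2, 0.5, 1.0]
opening: 0.0001
time: 37.72
ee_pos: [0.4627, 0.2482, 0.0926]
tcp_rot: [-180.0, 0.0, -104.0]
wrist_force: [0.7, 0.2, -0.0]
opening: -0.0003
time: 38.38
ee_pos: [0.4627, 0.2481, 0.0895]
tcp_rot: [180.0, 0.0, -104.0]
wrist_force: [-0.1, -0.6, -0.3]
opening: -0.0002
time: 39.05
ee_pos: [0.4628, 0.2481, 0.0886]
tcp_rot: [-180.0, 0.0, -104.0]
wrist_force: [-3.8, -2.3, 9.2]
opening: 0.0003
```

```bash

python3 -m handwheel '[[0,0,0.001,0,0,0],[0,0,0.0005,0,0,0],[0,0,0,0,0,0],[0,0,0,0,0,0],[0,0,0,0,0,0],[0,0,0,0,0,0],[0,0,0,0,0,0],[0,0,0,0,0,0]]'
python3 -m handwheel '[[0,0,-0.005,0,0,0],[0,0,-0.02,0,0,0],[0,0,-0.03,0,0,0],[0,0,-0.04,0,0,0],[0,0,-0.03,0,0,0],[0.03,0,-0.02,0,0,0],[0.04,0,0,0,0,0],[0.03,0,0,0,0,0]]'
python3 -m handwheel '[[0.03,0,0,0,0,0],[0.04,0,0,0,0,0],[0.04,0,0,0,0,0],[0.03,0,0,0,0,0],[0.02,0,0,0,0,0],[0,0,0,0,0,0],[0,0,0,0,0,0],[0,0,0,0,0,0]]'
python3 - <<'E'
from h import *
o=monitor.get_obs();print(o['ee_pos'],o['wrist_force'])
a=np.radians(-13.94)
for n in('top','scene'):
    c=shot(n); W=cloud(c); save(c,n+'_end.png')
    d=W[...,:2]-[.550,.2852]; s=(d@[np.cos(a),np.sin(a)])*1000; t=(d@[-np.sin(a),np.cos(a)])*1000; Z=W[...,2]*1000
    for nm,lo,hi in(('tab',-68,-46),('strap',-40,-20),('strap',-8,8),('strap',10,30)):
        k=(abs(s+75)<6)&(t>lo)&(t<hi)&(Z>55)&(Z<85); print(n,nm,k.sum(),np.round(np.median(Z[k]),1),np.round(np.median(t[k]),1))
    k=(abs(t)<8)&(abs(s)<97)&(s>-60)&(Z>56)&(Z<64); f=np.polyfit(s[k],t[k],1); print('barrel',k.sum(),'z95',np.percentile(Z[k],95),'t,slope',f[1],np.degrees(f[0]))
    W0=np.load(n+'0.npz')['W']
    for m,(x,y,h) in dict(dish=(.347,.289,.016),adapter=(.5735,.079,.06),meter=(.395,-.255,.022),beaker=(.81,-.05,.095),flask=(.775,.095,.118),bottle=(.408,-.404,.15)).items():
        g=lambda V:np.round(np.nanmedian(V[(np.hypot(V[...,0]-x,V[...,1]-y)<.09)&(V[...,2]>.6*h)&(V[...,2]<h+.01)],0)[:2],3)
        print(m,g(W0),g(W),end='; ')
    print()
cv2.imwrite('pics/e.png',np.hstack([cv2.resize(cv2.imread('pics/top_end.png')[170:330,90:250],None,fx=2.4,fy=2.4),cv2.resize(cv2.imread('pics/scene_end.png')[130:290,350:510],None,fx=2.4,fy=2.4)]))
E
```

```text
time: 39.72
ee_pos: [0.4628, 0.2481, 0.0881]
tcp_rot: [-179.9, 0.1, -104.0]
wrist_force: [-6.7, -4.5, 17.8]
opening: -0.0004
time: 40.38
ee_pos: [0.4383, 0.15, 0.2324]
tcp_rot: [-179.9, 0.1, -104.0]
wrist_force: [1.3, -1.0, -0.4]
opening: -0.0
time: 41.05
ee_pos: [0.3999, -0.0038, 0.231]
tcp_rot: [-180.0, 0.0, -104.0]
wrist_force: [0.6, 0.9, 1.0]
opening: -0.0002
[ 0.39987638 -0.00384891  0.23101295] [0.55562409 0.88861405 0.95080178]
top tab 0 nan nan
top strap 26 65.6 -24.2
top strap 45 65.0 0.2
top strap 56 65.6 19.9
barrel 552 z95 62.18013569379232 t,slope -0.388079904820334 -0.12813808248293554
dish [0.346 0.293] [0.342 0.314]; adapter [0.572 0.078] [nan nan]; meter [ 0.392 -0.255] [ 0.393 -0.255]; beaker [ 0.82  -0.051] [ 0.82  -0.051]; flask [0.775 0.093] [0.775 0.093]; bottle [ 0.407 -0.397] [ 0.407 -0.397]; 
scene tab 34 69.1 -59.9
scene strap 25 63.4 -30.6
scene strap 22 63.6 2.0
scene strap 23 64.0 18.0
barrel 227 z95 61.188345144316564 t,slope -0.7990678206868627 -0.028325805915024184
dish [0.337 0.299] [0.331 0.291]; adapter [0.58  0.076] [0.581 0.076]; meter [ 0.401 -0.257] [ 0.399 -0.257]; beaker [ 0.803 -0.048] [ 0.803 -0.047]; flask [0.789 0.09 ] [0.789 0.089]; bottle [ 0.421 -0.407] [ 0.421 -0.407];
  return _methods._mean(a, axis=axis, dtype=dtype,
  ret = ret.dtype.type(ret / rcount)
  return np.nanmean(a, axis, out=out, keepdims=keepdims)
```

View pics/e.png

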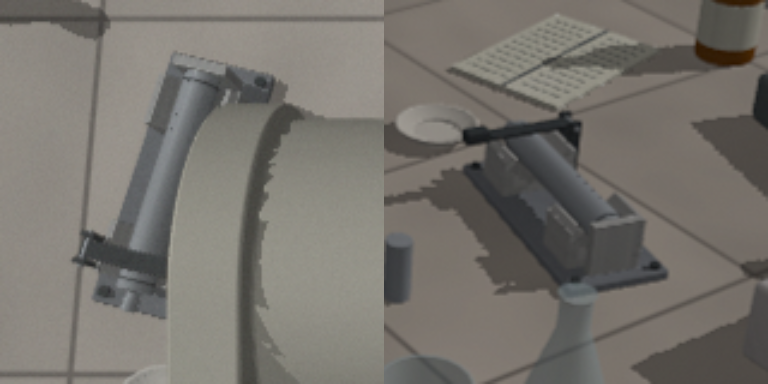

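The strap is level on the barrel, the flat end is at the plate, and the arm is clear. Handing in.

```bash
python3 -c "
from workcell import order; print(order.job_done())"
```

```text
the job is handed in; nothing more can be done
None
```

I finished the whole sequence and handed the job in at about 41 s of the 66 s allowed; the hand-in gave no verdict.

**What I did:** I drew the barrel out of the sleeve by its flat end and laid it in the rest. I released it there, took it again by its middle, laid it in the V-blocks and pushed it against the end plate until I felt 10 N. Then I pinched the strap tab, swung the strap over and pressed it down with shut fingers to about 18 N.

**Last checks:**

| Check | Result |
|---|---|
| Strap level | Its top is at 65.0–65.6 mm (top camera) and 63.4–64.0 mm (scene camera) across its width; no slope in either, so it is closed to about 0 rad. |
| Barrel height | The top of the barrel is at 61–62 mm; 61 mm is expected when seated. |
| Barrel position | It is 0.4–0.8 mm off the V's centreline, and the yaw error is about 0.1° or less. |
| Gripper | It was clear of everything, with wrist force near zero. |

**Checks that failed or disagreed:**
- **First closing:** the tab slipped in the pinch and the strap stopped at about 0.045 rad, so I pressed it down again.
- **Cameras:** the two views differ by about 2–3 mm.
- **Bystanders:** four match their starting positions. At the end the arm hid the adapter and partly the dish from the top camera. The adapter is unmoved in the scene view. The dish's estimate was off by about 21 mm in the top view and 10 mm in the scene view. I put this down to the arm blocking the top view and to stray points near the dish; it looks in place in the picture, but I did not measure it again.
- **Flat-end gap:** I did not measure it again after the strap was closed. That check rests on the earlier contact force and the final picture.

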